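Tamp the proud blocks level in the spring-backed block bin

ROBOT

A 7-joint arm with a two-finger parallel gripper is mounted at the origin on a cart in front of the work surface, level with it; the furniture and walls round the work are solid. World frame = base frame: x ahead of the robot, y to its left, z up, the work surface at z = 0. Lengths are in m, angles in rad, forces in N, time in s.
With the tool pointing down it reaches from about 0.4 to 0.85 m from the base axis. Payload 4.5 kg.
Tool frame: the origin (TCP) lies between the finger pads; the fingertips stand 17 mm ahead of it and the grasp point (between the pads) lies 2 mm behind it (manip.tcp_to_tips is the distance from the TCP to the fingertips, in m); z points along the fingers, x is the direction in which the jaws open and shut, and the axes are right-handed (so a half turn about z gives the same grasp; the last joint's range is limited). The gripper opens to 85 mm and grips with 20 to 120 N. Pads are 22 mm wide; open, the fingers measure 114 mm over their backs; the gripper's body (76 mm by 85 mm) begins 54 mm behind the grasp point. The pads swing forward as they close: fully open they stand 13 mm farther back than shut.
Start: joints at [1.139, 0.689, -0.195, 1.565, 0.157, 0.902, -0.215], TCP at [0.281, -0.558, 0.222] pointing down, gripper open.
Joint ranges: [-3.01, 3.01], [-0.46, 2.08], [-1.47, 1.51], [0.13, 2.56], [-1, 4.14], [0.04, 2.09], [-2.66, 2.66]. Speed limits (rad/s): [2.57, 2.57, 3.14, 3.14, 3.14, 3.14, 3.14].

INTERFACE

Orientations are given as a rotation vector (axis times angle).
In Python, from bench import manip gives the robot as it stands. The module is installed in compiled form; this text tells all that it offers.
- The arm moves only by the tool send_rows, never from a script. Its argument "increments" is a list of rows, each an object with "travel": the shift along the tool's x, y, z in mm, a list of three; "twist": the turn, a rotation vector about the tool's x, y, z in rad, a list of three; "hand": the gripper command: -1 is fully open, 1 is shut, values between are in proportion. In form: [{"travel": [dx, dy, dz], "twist": [wx, wy, wz], "hand": hand}, ...]. A call has 1 to 12 rows; each row shifts and turns the commanded pose from where the row before left it, along the tool's axes as they then stand; what a row does not reach is not made up. A row lasts 1/8 s, in which the tool goes at most 62.5 mm and 10.7 degrees, less where a joint would pass 70% of its speed; a pose out of reach is approached as far as the arm can. A call is refused whole if a number of a shift passes 62.5 or a number of a turn 0.188, either way. A call with a gripper value outside its range is refused whole. The fingers move at their own pace and stop on an object; "force" is the grip in N (left out, the last holds). Time passes only in rows, so rows that do not move let the fingers close. It gives the time, the measured TCP pose, the force and the opening at its end, in the units of the state.
- manip.state(): the state, without advancing time (a new reading comes with each control period).
- manip.read_camera(name): name is "scene" or "top" or "wrist"; returns a dict with "frame" (400x640x3 uint8, blue, green, red), "fx", "fy", "cx", "cy" (pixels), "k1" (the pictures are not rectified: a ray, as slopes to the right and down, at radius r is drawn at 1 + k1 r^2 times it, then the intrinsics apply), "pose" (4x4, takes a point from camera to world coordinates); the wrist camera has in their place "hand_eye" (4x4, takes a point from camera to tool coordinates, whose origin is the TCP and whose axes are the tool frame's). Camera axes: x right, y down, z forward; pixel columns grow to the right and rows downward; lengths in m; the calibration is good to about 2 mm. A picture is of the moment at which its call begins: read the wrist's pose just before it. There is no depth.
- manip.job_done(): hands the job in, once; it reports no verdict.
Trained networks look in the newest picture that a camera, given by its name, has taken for a name from the list of things; names that differ only in an ending like _2 or _b are one class to them, and where a whole thing is asked for, a point or a joint stands for the part that bears it (a point fixed in the world has none). Each returns a list of dicts, best first, with "conf" (0 to 1); they miss things now and then, are a little off and sometimes report something else, mostly with a low value. They report only what shows in the picture. A call takes as long as a camera call. They do not tell look-alikes from the thing itself.
- manip.spot_in(camera, query): "at" ([column, row] in pixels, amid what is visible of it).
The state is a dict: "clock": time; "joint_pos": joint angles; "joint_vel": joint speeds; "joint_efforts": joint torques, N m; "position": TCP position; "orientation": TCP orientation; "ft_force": force on the tool from outside, world axes, zero at the start; "torque": the same for the moment, N m; "finger_gap": finger opening in m.
Only numpy, scipy, OpenCV 4.12 (cv2) and the standard library are available. Lean on these libraries where they do the work, as an engineer would, in place of code of your own. Each camera call takes 0.05 s, during which the arm holds its last target. There are 200 camera calls.

TASK

In each of the two cells of the blue bin one darker wooden block sits wedged proud between its neighbours: take the tamper by its handle from the cork pad and press both down with its flat sole first in the front cell (the one nearer the robot), then in the rear one, until each stands hard on its seat and all six blocks are level to within a few millimetres. Touch the blocks with the tamper only, never push harder than 30 N, and finish each block with a steady push of about 15 N kept up for a second. Then stand the tamper back upright on the middle of its cork pad, and leave the other things on the bench alone.

Things in the scene. Friction and masses are not known exactly. Their poses are not given: they have to be found in the camera images.
- block_bin: blue steel bin screwed to the bench, open on top, 101 x 120 x 45 mm, walls 5 mm, inner floor 6 mm above the underside; a wall splits it in two cells 43 mm wide (x), centred at bin x = -24 (front) and +24 mm (rear). In each a row of three blocks runs along bin y from a fixed wall at y = -53 mm to a follower plate. Origin: on the underside, midway between the cells; z up.
- follower_front (a joint): aluminium plate in the front cell that springs press towards the blocks along bin -y: value 0 m with its face at bin y = +15 mm; it yields up to 0.018 m towards +y (about 4.5 N at first, 0.15 N more per mm) and reads 0.004 when the row is fully down. Its top is 34.5 mm above the bin's underside.
- block_front_a: loose waxed wooden block of the front cell (bin x = -24 mm), pale, lying on the floor against the fixed wall at bin y = -41 mm; 40 x 24 x 34 mm, like the darker one. Origin: centre of its underside, z up. Its flat top is 40 mm above the bin's underside, 5 mm below the rim.
- block_front_c: loose waxed wooden block of the front cell (bin x = -24 mm), pale, lying on the floor against the follower plate at bin y = +3 mm; 40 x 24 x 34 mm, like the darker one. Origin: centre of its underside, z up. Its flat top is 40 mm above the bin's underside, 5 mm below the rim.
- block_front_b: loose darker block, the proud one of the front cell, 40 x 24 x 34 mm, long edges chamfered, shoulders rounded (flat top 37 x 16 mm). It is wedged on its neighbours' shoulders at bin x = -24, y = -19 mm, underside 23.5 mm over the bin floor. A level push of 6 to 16 N frees it; then it slides down under a few N onto a hard seat (y = -17 mm) whose height, hidden and different in each cell, is within 2 mm of the bin floor's. Origin: centre of its underside.
- follower_rear (a joint): aluminium plate in the rear cell that springs press towards the blocks along bin -y: value 0 m with its face at bin y = +15 mm; it yields up to 0.018 m towards +y (about 4.5 N at first, 0.15 N more per mm) and reads 0.004 when the row is fully down. Its top is 34.5 mm above the bin's underside.
- block_rear_a: loose waxed wooden block of the rear cell (bin x = 24 mm), pale, lying on the floor against the fixed wall at bin y = -41 mm; 40 x 24 x 34 mm, like the darker one. Origin: centre of its underside, z up. Its flat top is 40 mm above the bin's underside, 5 mm below the rim.
- block_rear_c: loose waxed wooden block of the rear cell (bin x = 24 mm), pale, lying on the floor against the follower plate at bin y = +3 mm; 40 x 24 x 34 mm, like the darker one. Origin: centre of its underside, z up. Its flat top is 40 mm above the bin's underside, 5 mm below the rim.
- block_rear_b: loose darker block, the proud one of the rear cell, 40 x 24 x 34 mm, long edges chamfered, shoulders rounded (flat top 37 x 16 mm). It is wedged on its neighbours' shoulders at bin x = 24, y = -19 mm, underside 23.5 mm over the bin floor. A level push of 6 to 16 N frees it; then it slides down under a few N onto a hard seat (y = -17 mm) whose height, hidden and different in each cell, is within 2 mm of the bin floor's. Origin: centre of its underside.
- tamper_handle (a point): centre of the upright wooden handle (34 x 26 x 60 mm in its x, y, z) of the tamper, a 0.2 to 0.4 kg tool that stands on its steel sole plate, 36 x 24 x 10 mm (x, y, z), joined by a 20 mm neck. This point is 66 mm above the underside of the sole. Axes: z up; grip the 26 mm side along y. With its x along the bin's x the sole enters a cell with 3.5 mm to spare either side.
- tamper_pad: flat cork pad fixed on the bench, the tamper's place, 85 x 85 x 4 mm; origin: centre of its underside; it may be turned about z.
- box_cube: small blue carton, 62 x 60 x 61 mm, a bystander, origin at the centre of its underside.
- packet_1: orange foil packet lying flat, 58 x 85 x 17 mm, a bystander, origin at the centre of its underside.
- screwdriver_red: red screwdriver lying on the bench, 202 mm long, a bystander.
There are look-alikes about, which are no part of the job. What is shaped like the part that bears tamper_handle but turquoise is not meant.

How it is judged:
On the way, in this order (a step that is already met when the one before it is completed fails the run):
1. the tamper is held in the gripper, lifted clear of its pad (contact force between the fingers and tamper above 1 N and height (world z) of tamper_handle above 0.1 m), for 0.2 s.
2. the front dark block is down, level with its neighbours, and the held tamper keeps a steady push of 8 to 24 N on it (contact force between the fingers and tamper above 1 N and z of block_front_b in the frame of block_bin below 0.0098 m and contact force between tamper and block_front_b between 8 and 24 N), for 0.5 s.
3. then the rear dark block is down as well, all six are level, and the held tamper keeps a steady push of 8 to 24 N on the rear one (contact force between the fingers and tamper above 1 N and z of block_rear_b in the frame of block_bin between 0.002 and 0.0098 m and contact force between tamper and block_rear_b between 8 and 24 N and z of block_front_a in the frame of block_bin between 0.002 and 0.0098 m and z of block_front_b in the frame of block_bin between 0.002 and 0.0098 m and z of block_front_c in the frame of block_bin between 0.002 and 0.0098 m and z of block_rear_a in the frame of block_bin between 0.002 and 0.0098 m and z of each of block_rear_b, block_rear_c in the frame of block_bin below 0.0098 m and z of block_rear_c in the frame of block_bin above 0.002 m and angle between each of block_front_a, block_front_b, block_front_c, block_rear_a, block_rear_b, block_rear_c's own z axis and vertical below 0.07 rad), for 0.5 s.
At the end, for the whole second after the job is handed in: All six blocks are down and level (undersides at most 3.8 mm above the bin floor, tilted less than 4 degrees); the tamper stands released, upright and at rest on its cork pad, its axis within 24 mm of the pad's centre (z of block_front_a in the frame of block_bin between 0.002 and 0.0098 m and z of block_front_b in the frame of block_bin between 0.002 and 0.0098 m and z of block_front_c in the frame of block_bin between 0.002 and 0.0098 m and z of block_rear_a in the frame of block_bin between 0.002 and 0.0098 m and z of block_rear_b in the frame of block_bin between 0.002 and 0.0098 m and z of block_rear_c in the frame of block_bin between 0.002 and 0.0098 m and angle between each of block_front_a, block_front_b, block_front_c, block_rear_a, block_rear_b, block_rear_c's own z axis and vertical below 0.07 rad and horizontal distance between tamper_handle and tamper_pad below 0.024 m and height (world z) of tamper_handle between 0.065 and 0.075 m and angle between tamper_handle's own z axis and vertical below 0.08 rad and linear speed of each of tamper, block_front_a, block_front_b, block_front_c, block_rear_a, block_rear_b, block_rear_c below 0.02 m/s); the robot touches nothing.
It fails at once if the tamper pushes a block or the bin with more than 30 N (contact force between tamper and block_front_a above 30 N or contact force between tamper and block_front_b above 30 N or contact force between tamper and block_front_c above 30 N or contact force between tamper and block_rear_a above 30 N or contact force between tamper and block_rear_b above 30 N or contact force between tamper and block_rear_c above 30 N or contact force between tamper and block_bin above 30 N).
It fails at once if the fingers touch a block (contact force between the fingers and block_front_a above 0.5 N or contact force between the fingers and block_front_b above 0.5 N or contact force between the fingers and block_front_c above 0.5 N or contact force between the fingers and block_rear_a above 0.5 N or contact force between the fingers and block_rear_b above 0.5 N or contact force between the fingers and block_rear_c above 0.5 N).
It fails at once if a bystander (carton, packet, screwdriver) is pushed more than 15 mm (distance of any of box_cube, packet_1, screwdriver_red from where it was at the start of the episode above 0.015 m).
It also fails if it takes over 58 s, if anything falls off the work surface, if the arm or the gripper's body presses on something with over 40 N, if the wrist force passes 120 N, or if a joint passes its speed limit or range.

## Working session

There is one attempt and no reset: what is moved stays moved. The work goes in short steps, Python scripts to look and compute and a tool call to move; the robot and the scene stay as the last step left them, time stands still between calls to the robot, and variables do not carry over. Pictures are saved under pics/ and viewed, about 8 in all and at most 12, crops included, and the job is handed in when it is done.

Besides the shell and the picture viewer there is one more tool, called after "Emit:" by a JSON object that holds its "method" and its "body", one argument or row to a line. send_rows: Moves the arm, as the interface text tells. Its arguments: {"type":"object","properties":{"increments":{"type":"array","items":{"type":"object","properties":{"travel":{"type":"array","items":{"type":"number"}},"twist":{"type":"array","items":{"type":"number"}},"hand":{"type":"number"}}}},"force":{"type":"number"}},"required":["increments"]}

```bash
mkdir -p pics
cat > h.py <<'E'
import numpy as np, cv2
from scipy.spatial.transform import Rotation as R
from bench import manip
def cam(name):
    s=manip.state(); c=manip.read_camera(name)
    if 'pose' in c: T=np.array(c['pose'])
    else:
        W=np.eye(4); W[:3,:3]=R.from_rotvec(s['orientation']).as_matrix(); W[:3,3]=s['position']
        T=W@np.array(c['hand_eye'])
    c['T']=T; return c
def ray(c,px):
    d=np.array([(px[0]-c['cx'])/c['fx'],(px[1]-c['cy'])/c['fy']]); u=d.copy()
    for _ in range(20): u=d/(1+c['k1']*(u@u))
    return c['T'][:3,3], c['T'][:3,:3]@np.array([u[0],u[1],1])
def at_z(c,px,z):
    o,d=ray(c,px); return o+d*(z-o[2])/d[2]
def proj(c,P):
    p=np.linalg.inv(c['T'])@np.append(P,1); u=p[:2]/p[2]; u=u*(1+c['k1']*(u@u))
    return np.array([u[0]*c['fx']+c['cx'],u[1]*c['fy']+c['cy']])
def tri(c1,p1,c2,p2):
    A=[];b=[]
    M=np.zeros((3,3));v=np.zeros(3)
    for c,p in((c1,p1),(c2,p2)):
        o,d=ray(c,p);d=d/np.linalg.norm(d);Q=np.eye(3)-np.outer(d,d);M+=Q;v+=Q@o
    return np.linalg.solve(M,v)
E
python3 - <<'E'
from h import *
np.set_printoptions(precision=3,suppress=True)
s=manip.state(); print(s)
for n in('top','scene'):
    c=cam(n); cv2.imwrite(f'pics/{n}0.png',c['frame']); print(n,c['fx'],c['k1'],c['T'][:3,3])
    for q,z in(('block_bin',.03),('tamper_handle',.07),('tamper_pad',.004),('block_front_b',.06),('box_cube',.03),('packet_1',.01),('screwdriver_red',.01)):
        for r in manip.spot_in(n,q)[:3]: print(q,np.round(r['at'],1),round(r['conf'],2),at_z(c,r['at'],z))
E
```

```text
{'clock': 0.0, 'joint_pos': array([ 1.139,  0.69 , -0.194,  1.566,  0.157,  0.902, -0.215]), 'joint_vel': array([ 0.001,  0.   ,  0.001,  0.   ,  0.003, -0.001, -0.001]), 'joint_efforts': array([ -0.001, -53.963,  -1.267, -15.855,   0.009,   0.01 ,  -0.   ]), 'position': array([ 0.28 , -0.558,  0.221]), 'orientation': array([-2.674,  1.648,  0.003]), 'ft_force': array([ 0.569, -0.547, -0.368]), 'torque': array([ 0.046, -0.002,  0.029]), 'finger_gap': 0.08544994295772662}
top 398.5684543346828 -0.008741836899463699 [0.403 0.022 1.133]
block_bin [347.8 187.5] 0.86 [ 0.551 -0.05   0.03 ]
block_bin [349.5 194.2] 0.23 [ 0.532 -0.054  0.03 ]
tamper_handle [455.5 236.9] 0.64 [ 0.407 -0.329  0.07 ]
tamper_handle [437.1 206.6] 0.6 [ 0.489 -0.284  0.07 ]
tamper_handle [417.2 161.5] 0.49 [ 0.612 -0.237  0.07 ]
tamper_pad [426.3 204.5] 0.81 [ 0.501 -0.273  0.004]
tamper_pad [352.4 194. ] 0.62 [ 0.535 -0.064  0.004]
block_front_b [366.9 190.9] 0.64 [ 0.536 -0.1    0.06 ]
block_front_b [373.3 190.3] 0.53 [ 0.538 -0.117  0.06 ]
block_front_b [354.  195.3] 0.48 [ 0.525 -0.064  0.06 ]
box_cube [266.9
[... 300 characters left out ...]
 0.896]
block_bin [342.6 237.6] 0.96 [ 0.519 -0.086  0.03 ]
block_bin [362.4 222.3] 0.68 [ 0.597 -0.082  0.03 ]
tamper_handle [401.3 281.2] 0.96 [ 0.48  -0.297  0.07 ]
tamper_handle [419.5 248.9] 0.86 [ 0.589 -0.264  0.07 ]
tamper_handle [386.8 317.9] 0.58 [ 0.382 -0.338  0.07 ]
tamper_pad [407.7 297.2] 0.78 [ 0.504 -0.306  0.004]
tamper_pad [351.6 229.6] 0.63 [ 0.578 -0.063  0.004]
tamper_pad [314.6 175.4] 0.52 [0.673 0.174 0.004]
block_front_b [351.9 232.5] 0.72 [ 0.525 -0.11   0.06 ]
block_front_b [356.4 237.5] 0.49 [ 0.519 -0.129  0.06 ]
box_cube [349.1 230.8] 0.7 [ 0.549 -0.08   0.03 ]
box_cube [313.1 174.4] 0.59 [0.649 0.156 0.03 ]
screwdriver_red [253.6 172.6] 0.38 [0.545 0.304 0.01 ]
```

View pics/top0.png

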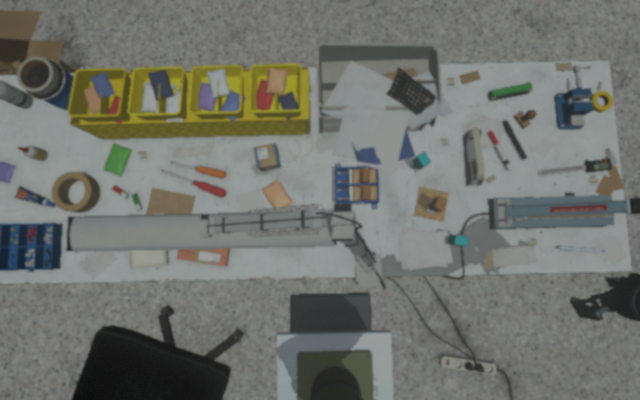

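View pics/scene0.png

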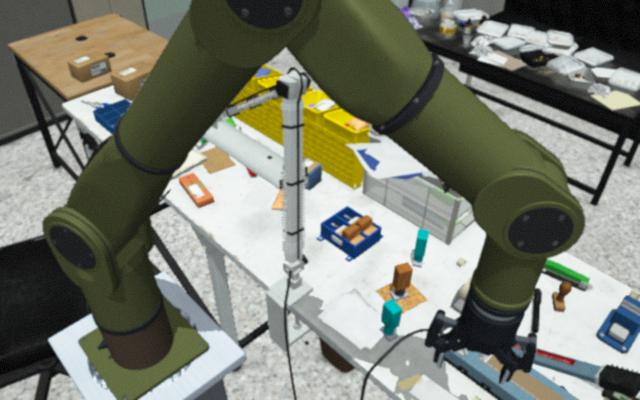

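The brown tamper on the cork pad is at scene (402,280) and top (433,203). The turquoise look-alikes are at scene (420,248) and (390,318). The bin is at top (355,187), and a grey post stands at the bench edge, at scene (292,265). I'll enlarge both views to confirm.

Run:
```python
import cv2,numpy as np
t=cv2.imread('pics/top0.png')[140:290,310:480]; s=cv2.imread('pics/scene0.png')[60:345,220:450]
a=cv2.resize(t,None,fx=2.35,fy=2.35,interpolation=3); b=cv2.resize(s,None,fx=1.74,fy=1.74,interpolation=3)
H=max(a.shape[0],b.shape[0]); f=lambda i:cv2.copyMakeBorder(i,0,H-i.shape[0],0,0,0)
cv2.imwrite('pics/crop1.png',np.hstack([f(a),f(b)])); print(a.shape,b.shape)
from h import *
c=cam('scene')
for p,z in (((292,275),0),((292,90),0),((290,268),0.05)): print(at_z(c,p,z))
o,d=ray(c,(290,85)); print(o,d)
c=cam('top')
for p in((343,225),(372,280),(355,270),(350,240)): print(at_z(c,p,0),at_z(c,p,.4))
```

```text
(352, 400, 3) (496, 400, 3)
[ 0.36236159 -0.07026519  0.        ]
[0.99655214 0.63606465 0.        ]
[ 0.34406661 -0.08572496  0.05      ]
[-0.16215058 -0.68768071  0.8957809 ] [ 0.60231876  0.69379483 -0.45664564]
[ 0.44798815 -0.03526775  0.        ] [ 0.43194992 -0.01523309  0.4       ]
[ 0.2928202  -0.11201657  0.        ] [ 0.33153923 -0.06489799  0.4       ]
[ 0.32136402 -0.06540253  0.        ] [ 0.35001022 -0.0347336   0.4       ]
[ 0.40525183 -0.05386514  0.        ] [ 0.40429483 -0.02726764  0.4       ]
```

View pics/crop1.png

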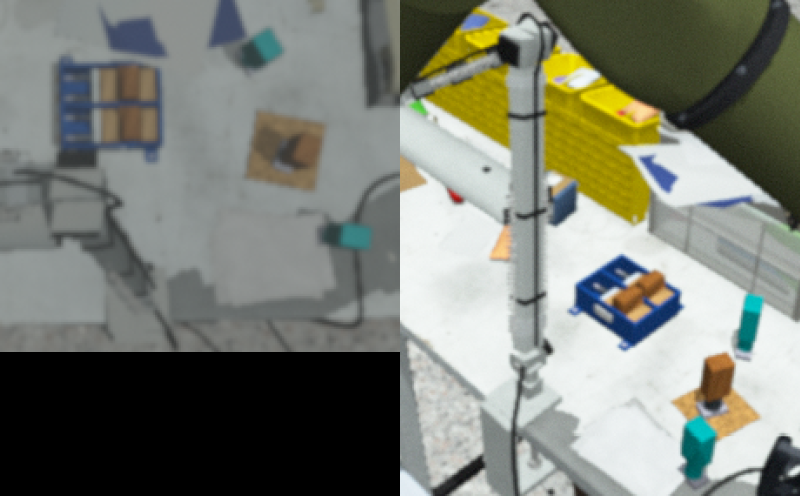

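```bash
python3 - <<'E'
from h import *
np.set_printoptions(precision=3,suppress=True)
s=cam('scene'); t=cam('top')
def T(n,a,b):
    P=tri(s,a,t,b); print(n,P,'err',proj(s,P)-a,proj(t,P)-b)
T('elbow box',(290,85),(343,222))
T('elbow box2',(290,85),(343,230))
T('tube R end',(280,172),(352,228))
T('tube mid',(222,140),(200,234))
T('clamp joint',(292,265),(358,255))
T('clamp joint2',(292,265),(372,280))
T('bin tag',(331,240),(342,206))
# if the tube is horizontal: at its left end
for x,z in((.35,.0),(.35,.3),(.35,.6),(.3,.9)): 
    print(x,z,proj(t,(x,-.08,z)),proj(s,(x,-.08,z)))
E
python3 - <<'E'
import cv2
s=cv2.imread('pics/scene0.png')[70:300,180:340]
cv2.imwrite('pics/crop2.png',cv2.resize(s,None,fx=2.6,fy=2.6,interpolation=3))
E
```

```text
elbow box [ 0.432 -0.01   0.448] err [ 2.211 -0.221] [-1.549  2.013]
elbow box2 [ 0.422 -0.013  0.452] err [-0.532  0.044] [ 0.375 -0.48 ]
tube R end [ 0.41  -0.026  0.26 ] err [11.808 -1.562] [-6.699  9.613]
tube mid [0.438 0.309 0.172] err [-5.437 -0.448] [ 3.958 -4.725]
clamp joint [ 0.363 -0.072  0.035] err [ 0.341 -0.027] [-0.177  0.233]
clamp joint2 [ 0.313 -0.109  0.1  ] err [-6.274  0.282] [ 3.287 -4.18 ]
bin tag [ 0.51  -0.041 -0.005] err [-3.875  0.393] [ 2.238 -2.683]
0.35 0.0 [359.882 259.565] [290.865 279.942]
0.35 0.3 [373.129 266.103] [286.773 177.959]
0.35 0.6 [401.447 280.075] [281.282  29.629]
0.3 0.9 [510.553 423.545] [ 244.174 -185.301]
```

```bash
cat >> h.py <<'E'
def Rt():
    s=manip.state(); return R.from_rotvec(s['orientation']).as_matrix(), np.array(s['position'])
def plan(P,xdir=None):
    """travel (tool mm) to P, and vertical-down correction + yaw twist so that tool x -> +-xdir"""
    M,p=Rt(); print('pos',p,'travel mm',np.round(M.T@(np.array(P)-p)*1e3,1))
    if xdir is not None:
        x=np.array([xdir[0],xdir[1],0.])/np.hypot(*xdir[:2])
        if x@M[:,0]<0: x=-x
        z=np.array([0,0,-1.]); G=np.column_stack([x,np.cross(z,x),z])
        print('twist',np.round(R.from_matrix(M.T@G).as_rotvec(),4))
E
python3 - <<'E'
from h import *
np.set_printoptions(precision=3,suppress=True)
s=cam('scene'); t=cam('top')
P=tri(s,(402,280),t,(433,201)); print(P,proj(s,P),proj(t,P)); 
print(Rt()[0]); plan((.47,-.31,.26))
E
```

```text
[ 0.507 -0.282  0.041] [402.082 279.984] [432.954 201.051]
[[ 0.449 -0.893  0.   ]
 [-0.893 -0.449 -0.   ]
 [ 0.     0.    -1.   ]]
pos [ 0.281 -0.558  0.222] travel mm [-137.  -280.7  -38.5]
```

View pics/crop2.png

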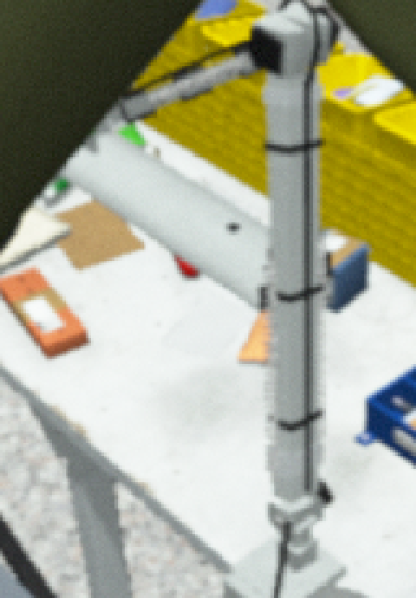

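Emit:
{"method": "send_rows", "body": {
  "increments": [
    {"travel": [-27, -56, -8], "twist": [0, 0, 0], "hand": -1},
    {"travel": [-27, -56, -8], "twist": [0, 0, 0], "hand": -1},
    {"travel": [-27, -56, -8], "twist": [0, 0, 0], "hand": -1},
    {"travel": [-27, -56, -8], "twist": [0, 0, 0], "hand": -1},
    {"travel": [-27, -56, -6], "twist": [0, 0, 0], "hand": -1},
    {"travel": [0, 0, 0], "twist": [0, 0, 0], "hand": -1}
  ]
}}

```text
clock: 1.85
position: [0.4749, -0.3061, 0.2603]
orientation: [-2.68, 1.63, -0.004]
ft_force: [-0.5, -0.4, -0.1]
finger_gap: 0.0855
```

Run:
```python
from h import *
np.set_printoptions(precision=3,suppress=True)
s=manip.state(); print(s['clock'],s['position'],s['joint_pos'],s['ft_force'],Rt()[0][:,0])
c=cam('wrist'); cv2.imwrite('pics/w1.png',c['frame']); print(c['T'])
for q,z in(('tamper_handle',.066),('tamper_pad',.004)):
    for r in manip.spot_in('wrist',q)[:3]: print(q,np.round(r['at'],1),round(r['conf'],2),at_z(c,r['at'],z))
```

```text
1.85 [ 0.475 -0.306  0.26 ] [ 0.608  0.561 -0.188  1.705  0.123  0.885 -0.723] [-0.482 -0.439 -0.057] [ 0.46  -0.888 -0.001]
[[ 0.46  -0.856 -0.237  0.536]
 [-0.888 -0.443 -0.122 -0.276]
 [-0.001  0.267 -0.964  0.412]
 [ 0.     0.     0.     1.   ]]
tamper_handle [330.5  13.6] 0.67 [ 0.608 -0.254  0.066]
tamper_handle [307.9 245.5] 0.61 [ 0.402 -0.337  0.066]
tamper_handle [300.3 143.3] 0.59 [ 0.493 -0.282  0.066]
tamper_pad [317.5 125.5] 0.83 [ 0.512 -0.291  0.004]
```

View pics/w1.png

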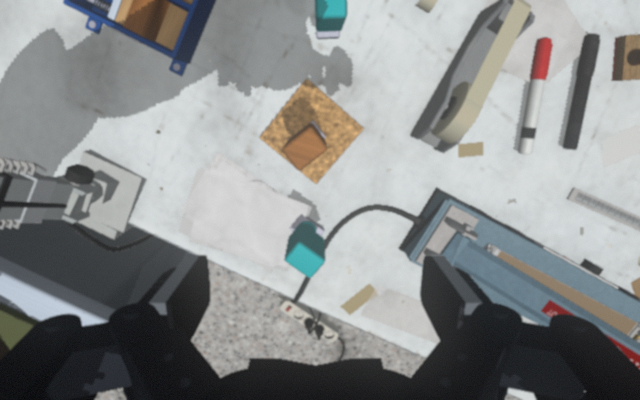

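The wrist view shows the brown tamper at about (303,148) on the cork pad, with pad corners near (312,82), (363,128), (316,183) and (260,137). The turquoise look-alikes are at (330,14) and (307,245). I'll enlarge the tamper.

Run:
```python
from h import *
f=cv2.imread('pics/w1.png'); cv2.imwrite('pics/w1c.png',cv2.resize(f[70:195,250:375],None,fx=4.8,fy=4.8,interpolation=3))
```

```text
(no output)
```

View pics/w1c.png

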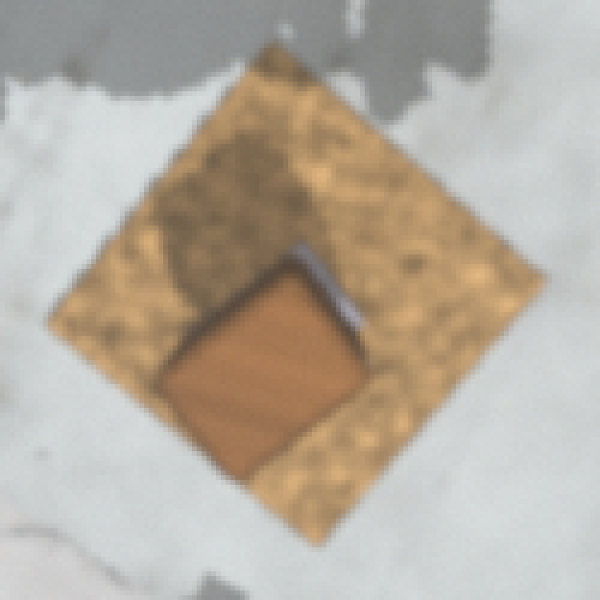

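```bash
cat >> h.py <<'E'
def quad(c,pts,z):
    W=np.array([at_z(c,p,z) for p in pts]); e=np.roll(W,-1,0)-W
    print('centre',W.mean(0),'sides mm',np.round(np.hypot(e[:,0],e[:,1])*1e3,1),'deg',np.round(np.degrees(np.arctan2(e[:,1],e[:,0])),1)); return W
E
python3 - <<'E'
from h import *
np.set_printoptions(precision=4,suppress=True)
c=cam('wrist'); k=lambda L:[(250+(x+.5)/4.8-.5,70+(y+.5)/4.8-.5) for x,y in L]
quad(c,k([(295,268),(370,380),(240,482),(157,380)]),.1)
quad(c,k([(276,45),(545,278),(320,545),(50,322)]),.004)
print('lamp base',at_z(c,(80,175),.05),at_z(c,(100,200),.05))
# sole edge, bin tabs
quad(c,k([(300,245),(360,325)]),.014)
E
```

```text
centre [ 0.4885 -0.2952  0.1   ] sides mm [24.1 30.3 23.9 32. ] deg [-119.3  155.    64.9  -24.8]
centre [ 0.4949 -0.2976  0.004 ] sides mm [81.4 82.9 83.3 82.1] deg [-103.1  167.3   76.3  -14.1]
lamp base [ 0.3514 -0.097   0.05  ] [ 0.3347 -0.1249  0.05  ]
centre [ 0.5025 -0.3022  0.014 ] sides mm [22.7 22.7] deg [-116.1   63.9]
```

Run:
```python
from h import *
np.set_printoptions(precision=4,suppress=True)
plan((.488,-.295,.15),(np.cos(np.radians(65)),np.sin(np.radians(65)))); print(Rt()[0])
```

```text
pos [ 0.4685 -0.3142  0.2592] travel mm [ -8.5 -26.2 109.2]
twist [ 0.0012 -0.001   0.8995]
[[ 0.4468 -0.8946 -0.0012]
 [-0.8946 -0.4468 -0.001 ]
 [ 0.0003  0.0015 -1.    ]]
```

Run:
```python
from h import *
np.set_printoptions(precision=4,suppress=True)
c=cam('wrist'); cv2.imwrite('pics/w2.png',c['frame'])
d=dict(c); d['T']=np.array([[.46,-.856,-.237,.536],[-.888,-.443,-.122,-.276],[-.001,.267,-.964,.412],[0,0,0,1]])
k=lambda L:[(250+(x+.5)/4.8-.5,70+(y+.5)/4.8-.5) for x,y in L]
quad(d,k([(295,268),(370,380),(240,482),(157,380)]),.1)
quad(d,k([(276,45),(545,278),(320,545),(50,322)]),.004)
for q,z in(('tamper_handle',.07),('tamper_pad',.004)):
    for r in manip.spot_in('wrist',q)[:3]: print(q,np.round(r['at'],1),round(r['conf'],2),at_z(c,r['at'],z))
s=manip.state();print(s['clock'],s['position'],s['joint_vel'])
# segmentation of pad in new picture
hsv=cv2.cvtColor(c['frame'],cv2.COLOR_BGR2HSV)
m=cv2.inRange(hsv,(5,70,60),(25,255,255)); n,l,st,ce=cv2.connectedComponentsWithStats(m)
for i in range(1,n):
    if st[i,4]>1500:
        q=np.argwhere(l==i)[:,::-1].astype(np.float32); b=cv2.minAreaRect(q); print(st[i],b)
        if 200<ce[i][0]<420 and 50<ce[i][1]<220: quad(c,cv2.boxPoints(b),.004)
```

```text
centre [ 0.4955 -0.2868  0.1   ] sides mm [24.2 30.3 24.  32.1] deg [-118.5  155.7   65.7  -24.1]
centre [ 0.5025 -0.2887  0.004 ] sides mm [81.5 82.9 83.4 82.2] deg [-102.4  168.    77.1  -13.3]
tamper_handle [301.7 235.8] 0.94 [ 0.4024 -0.3333  0.07  ]
tamper_handle [323.6  10.6] 0.83 [ 0.5996 -0.2583  0.07  ]
tamper_handle [299.5 133.1] 0.66 [ 0.4946 -0.2861  0.07  ]
tamper_pad [310.8 112.5] 0.64 [ 0.5136 -0.2877  0.004 ]
2.2 [ 0.4687 -0.3141  0.2592] [-0.0033 -0.0006 -0.0077 -0.0026 -0.0025 -0.0004 -0.0011]
[ 107    0   71   39 1807] ((141.24118041992188, 8.335296630859375), (64.28703308105469, 40.64192199707031), 21.161256790161133)
[ 256   69  103  105 5481] ((306.71954345703125, 121.47561645507812), (76.05662536621094, 75.74427795410156), 38.65980911254883)
centre [ 0.5019 -0.2884  0.004 ] sides mm [82.7 82.6 85.4 86. ] deg [ -13.9 -100.9  168.4   77.2]
```

Emit:
{"method": "send_rows", "body": {
  "increments": [
    {"travel": [-12.3, -36.1, 30], "twist": [0, 0, 0], "hand": -1},
    {"travel": [0, 0, 20], "twist": [0, 0, 0.18], "hand": -1},
    {"travel": [0, 0, 20], "twist": [0, 0, 0.18], "hand": -1},
    {"travel": [0, 0, 20], "twist": [0, 0, 0.18], "hand": -1},
    {"travel": [0, 0, 20], "twist": [0, 0, 0.18], "hand": -1},
    {"travel": [0, 0, 10], "twist": [0, 0, 0.18], "hand": -1},
    {"travel": [0, 0, 0], "twist": [0, 0, 0], "hand": -1},
    {"travel": [0, 0, 0], "twist": [0, 0, 0], "hand": -1},
    {"travel": [0, 0, 0], "twist": [0, 0, 0], "hand": -1}
  ]
}}

```text
clock: 3.32
position: [0.4968, -0.2859, 0.14]
orientation: [-1.692, 2.646, -0.002]
ft_force: [0.0, 0.2, -0.6]
finger_gap: 0.0852
```

Run:
```python
from h import *
np.set_printoptions(precision=4,suppress=True)
s=manip.state(); print(s['clock'],s['position'],s['joint_pos'],s['joint_vel'])
c=cam('wrist'); cv2.imwrite('pics/w3.png',c['frame'])
for q,z in(('tamper_handle',.08),):
    for r in manip.spot_in('wrist',q)[:3]: print(q,np.round(r['at'],1),round(r['conf'],2),at_z(c,r['at'],z))
print('expected top corners', [proj(c,(.4955,-.287,.1)).round(0)], Rt()[0][:,0])
plan((.4955,-.287,.072),(np.cos(np.radians(65.7)),np.sin(np.radians(65.7))))
```

```text
3.325 [ 0.4968 -0.2859  0.14  ] [ 0.392   0.732   0.0852  1.8119 -0.1011  0.6006 -1.465 ] [-0.0027 -0.0004  0.0012  0.0021 -0.0033 -0.0018 -0.0065]
tamper_handle [316.7 210.6] 0.95 [ 0.4978 -0.2886  0.08  ]
tamper_handle [175.1  59.6] 0.9 [ 0.6119 -0.2535  0.08  ]
tamper_handle [415.7 276.5] 0.68 [ 0.4289 -0.3287  0.08  ]
expected top corners [array([316., 226.])] [-0.4202 -0.9074 -0.0002]
pos [ 0.4967 -0.2857  0.1399] travel mm [ 1.7  0.6 67.9]
twist [-0.001   0.0002 -0.0095]
```

View pics/w3.png

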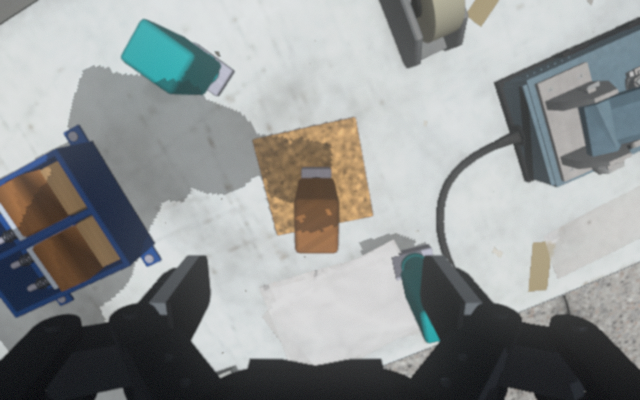

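Emit:
{"method": "send_rows", "body": {
  "force": 80,
  "increments": [
    {"travel": [1.5, 0.5, 0], "twist": [0, 0, -0.01], "hand": -0.2},
    {"travel": [0, 0, 0], "twist": [0, 0, 0], "hand": -0.2},
    {"travel": [0, 0, 20], "twist": [0, 0, 0], "hand": -0.2},
    {"travel": [0, 0, 20], "twist": [0, 0, 0], "hand": -0.2},
    {"travel": [0, 0, 18], "twist": [0, 0, 0], "hand": -0.2},
    {"travel": [0, 0, 10], "twist": [0, 0, 0], "hand": -0.2},
    {"travel": [0, 0, 0], "twist": [0, 0, 0], "hand": -0.2},
    {"travel": [0, 0, 0], "twist": [0, 0, 0], "hand": 1},
    {"travel": [0, 0, 0], "twist": [0, 0, 0], "hand": 1},
    {"travel": [0, 0, 0], "twist": [0, 0, 0], "hand": 1},
    {"travel": [0, 0, 0], "twist": [0, 0, 0], "hand": 1}
  ]
}}

```text
clock: 4.8
position: [0.4963, -0.2869, 0.0724]
orientation: [-1.704, 2.638, -0.003]
ft_force: [0.7, 0.2, 6.5]
finger_gap: 0.0242
```

Run:
```python
from h import *
np.set_printoptions(precision=4,suppress=True)
s=manip.state(); print(s['clock'],s['position'],s['finger_gap'],s['ft_force'],s['joint_pos'])
# bin from w3: seg blue
d=cv2.imread('pics/w3.png')
```

```text
4.8 [ 0.4963 -0.2869  0.0724] 0.024222270711975344 [0.7254 0.1638 6.4896] [ 0.4071  0.8382  0.0631  1.8489 -0.1067  0.4555 -1.4497]
```

Emit:
{"method": "send_rows", "body": {
  "increments": [
    {"travel": [0, 0, -20], "twist": [0, 0, 0], "hand": 1},
    {"travel": [0, 0, -40], "twist": [0, 0, 0], "hand": 1},
    {"travel": [0, 0, -40], "twist": [0, 0, -0.14], "hand": 1},
    {"travel": [0, 0, -35], "twist": [0, 0, -0.14], "hand": 1},
    {"travel": [0, 0, 0], "twist": [0, 0, -0.14], "hand": 1},
    {"travel": [-40, 0, 0], "twist": [0, 0, 0], "hand": 1},
    {"travel": [-45, 0, 0], "twist": [0, 0, 0], "hand": 1},
    {"travel": [-35, 0, 0], "twist": [0, 0, 0], "hand": 1},
    {"travel": [0, 0, 0], "twist": [0, 0, 0], "hand": 1},
    {"travel": [0, 0, 0], "twist": [0, 0, 0], "hand": 1},
    {"travel": [0, 0, 0], "twist": [0, 0, 0], "hand": 1}
  ]
}}

```text
clock: 6.18
position: [0.4956, -0.168, 0.2062]
orientation: [2.214, -2.228, 0.0]
ft_force: [-0.6, 0.3, -3.8]
finger_gap: 0.0241
```

Run:
```python
from h import *
np.set_printoptions(precision=4,suppress=True)
s=manip.state(); print(s['clock'],s['position'],s['finger_gap'],s['ft_force'],s['joint_pos'],s['joint_vel'])
c=cam('wrist'); cv2.imwrite('pics/w4.png',c['frame']); np.savez('w4.npz',T=c['T'],**{k:c[k] for k in('fx','fy','cx','cy','k1')})
print(Rt()[0])
for q,z in(('block_bin',.045),('block_front_b',.0635)):
    for r in manip.spot_in('wrist',q)[:3]: print(q,np.round(r['at'],1),round(r['conf'],2),at_z(c,r['at'],z))
c=cam('scene'); cv2.imwrite('pics/s4.png',c['frame'])
```

```text
6.175 [ 0.4956 -0.168   0.2062] 0.024085933348573563 [-0.5807  0.3237 -3.8209] [ 0.2475  0.5756 -0.015   1.8938  0.0146  0.6725 -1.3537] [ 0.0026 -0.0007 -0.0043 -0.0021 -0.0037  0.0007 -0.0009]
[[-0.0064 -1.     -0.0003]
 [-1.      0.0064 -0.0007]
 [ 0.0007  0.0003 -1.    ]]
block_bin [181.8 132.8] 0.6 [ 0.5363 -0.0536  0.045 ]
block_front_b [204.5 134.3] 0.75 [ 0.5365 -0.0791  0.0635]
block_front_b [228.2 139.9] 0.73 [ 0.5317 -0.0983  0.0635]
block_front_b [261.4 135.1] 0.67 [ 0.5354 -0.1258  0.0635]
```

View pics/w4.png

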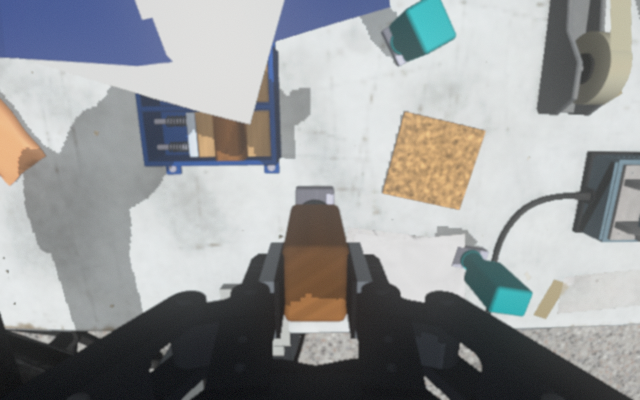

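In this wrist view the front cell shows at (205,135), with bin tabs at (175,170) and (270,168). The pad is at (433,160). A raised sheet with a blue corner hides the rear cell, so I need to know where it sits and how high. I'm checking with the other cameras.

Run:
```python
from h import *
t=cam('top')['frame']; cv2.imwrite('pics/t4.png',t); s=cv2.imread('pics/s4.png')
a=cv2.resize(s[120:280,300:450],None,fx=2.6,fy=2.6,interpolation=3); b=cv2.resize(t[90:250,320:470],None,fx=2.6,fy=2.6,interpolation=3)
cv2.imwrite('pics/crop4.png',np.hstack([a,b]))
```

```text
(no output)
```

View pics/crop4.png

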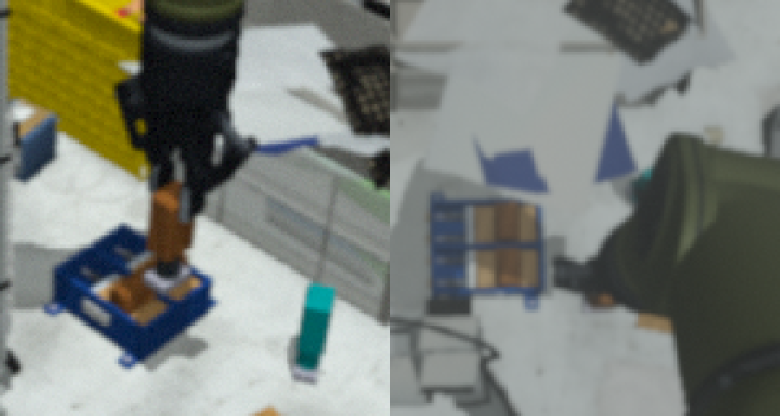

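Run:
```python
from h import *
np.set_printoptions(precision=4,suppress=True)
w=dict(np.load('w4.npz')); t=cam('top'); s=cam('scene')
for a,b in(((170,65),(380.4,163.8)),((275,42),(399.6,160))):
    P=tri(w,a,t,b); print(P,proj(w,P)-a,proj(t,P)-b,'scene',proj(s,P))
    for z in(.15,.2,.25,.3): 
        Q=at_z(w,(250,123),z);print(z,'tip',Q,proj(t,Q),proj(s,Q))
for p in((262,165),(153,165)): print(at_z(w,p,.045))
# bin front-top edge corners, tabs at z~.003
print('tabs',at_z(w,(175,169),.003),at_z(w,(271,168),.003))
```

```text
[ 0.5783 -0.1155  0.2186] [-1.1568 -3.4547] [0.1097 0.5267] scene [373.2082 171.7765]
0.15 tip [ 0.5509 -0.1324  0.15  ] [383.7921 180.3047] [368.7249 203.575 ]
0.2 tip [ 0.5542 -0.1413  0.2   ] [390.6833 175.6149] [374.2453 187.7072]
0.25 tip [ 0.5575 -0.1502  0.25  ] [398.3344 170.4077] [380.0945 170.8524]
0.3 tip [ 0.5608 -0.1591  0.3   ] [406.878  164.5927] [386.2974 152.9307]
[ 0.5828 -0.1568  0.237 ] [-0.7682 -3.3329] [0.091  0.4301] scene [389.2354 172.2474]
0.15 tip [ 0.5509 -0.1324  0.15  ] [383.7921 180.3047] [368.7249 203.575 ]
0.2 tip [ 0.5542 -0.1413  0.2   ] [390.6833 175.6149] [374.2453 187.7072]
0.25 tip [ 0.5575 -0.1502  0.25  ] [398.3344 170.4077] [380.0945 170.8524]
0.3 tip [ 0.5608 -0.1591  0.3   ] [406.878  164.5927] [386.2974 152.9307]
[ 0.5073 -0.1224  0.045 ]
[ 0.5082 -0.0245  0.045 ]
tabs [ 0.4963 -0.0273  0.003 ] [ 0.4964 -0.125   0.003 ]
```

Run:
```python
from h import *
f=cv2.imread('pics/w4.png'); cv2.imwrite('pics/w4c.png',cv2.resize(f[85:185,130:290],None,fx=5,fy=5,interpolation=3))
```

```text
(no output)
```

View pics/w4c.png

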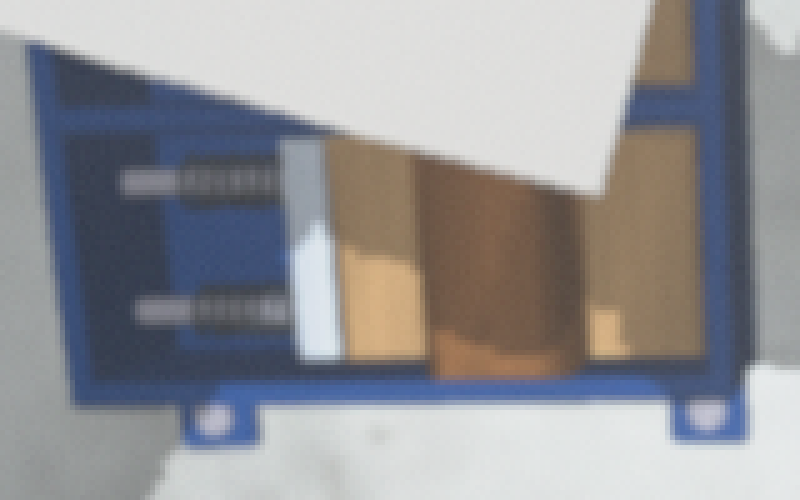

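```bash
cat > fit.py <<'E'
from h import *
from scipy.optimize import least_squares
np.set_printoptions(precision=4,suppress=True)
w=dict(np.load('w4.npz')); k=lambda p:np.array([130+(p[0]+.5)/5-.5,85+(p[1]+.5)/5-.5])
pts=[((-50.5,60,45),(77,402)),((-45.5,55,45),(95,379)),((-44,-53,40),(706,358)),((-45.5,-53,45),(709,379))]
rows=[(-50.5,45,660,402),(-2.5,45,665,125),(-45.5,45,250,379),(-2.5,45,150,131)]   # lines of const bin x
def W(q,b):
    x,y,a=q; b=np.array(b)/1e3
    return np.array([x+b[0]*np.cos(a)-b[1]*np.sin(a),y+b[0]*np.sin(a)+b[1]*np.cos(a),b[2]])
def res(q):
    r=[]
    for b,p in pts: r+=list((proj(w,W(q,b))-k(p))*5)
    for bx,bz,u,v in rows:
        P=at_z(w,k((u,v)),bz/1e3); x,y,a=q
        r.append((np.cos(a)*(P[0]-x)+np.sin(a)*(P[1]-y)-bx/1e3)*1e3*5)
    return np.array(r)
s=least_squares(res,(.558,-.07,0),loss='soft_l1',f_scale=5); print(s.x,np.round(res(s.x),1))
q=s.x
inv=lambda p:((p-130)*5,(p-85)*5)
for b in((-44,-53,40),(-4,-53,40),(-43,-11,63.5),(-43,-27,63.5),(-5.5,-27,63.5),(-24,-19,63.5),(-45.5,-60,45)):
    p=proj(w,W(q,b)); print(b,np.round(((p[0]-130)*5,(p[1]-85)*5)),W(q,b))
E
python3 fit.py
```

```text
[ 0.5578 -0.0772 -0.0054] [-0.7  3.5  5.2 -1.3  0.8  3.9 -5.2 -4.1  0.9  0.1 -2.  -1.1]
(-44, -53, 40) [705. 360.] [ 0.5135 -0.13    0.04  ]
(-4, -53, 40) [697. 131.] [ 0.5535 -0.1302  0.04  ]
(-43, -11, 63.5) [436. 378.] [ 0.5148 -0.088   0.0635]
(-43, -27, 63.5) [532. 377.] [ 0.5147 -0.104   0.0635]
(-5.5, -27, 63.5) [519. 147.] [ 0.5522 -0.1042  0.0635]
(-24, -19, 63.5) [477. 262.] [ 0.5337 -0.0961  0.0635]
(-45.5, -60, 45) [741. 373.] [ 0.512 -0.137  0.045]
```

Run:
```python
from h import *
np.set_printoptions(precision=4,suppress=True)
w=dict(np.load('w4.npz')); M=np.array([.4956,-.168,.2062])
f=cv2.imread('pics/w4.png'); print(f[180:206,315].sum(1)//3); print(f[193,285:345].sum(1)//3)
for z in(.138,.148):
    for p in((315,186.5),(296,193),(334,193)): print(z,p,at_z(w,p,z)-M)
for t in((.534,-.095,.19),): plan(t,(0.0054,-1))
```

```text
[218 220 219 218 207 179 137 111 113 129 137 142 141 142 142 144 142 142
 134 113  89  81  81  81  79  82]
[227 227 227 228 228 228 228 227 225 211 177 145 138 141 141 139 140 142
 143 139 139 139 140 141 140 140 140 140 138 141 142 143 143 142 141 140
 141 139 140 139 143 153 161 164 162 154 147 145 154 180 205 213 211 211
 208 208 207 207 208 209]
0.138 (315, 186.5) [ 0.0147 -0.0013 -0.0682]
0.138 (296, 193) [ 0.0105  0.0108 -0.0682]
0.138 (334, 193) [ 0.0104 -0.0133 -0.0682]
0.148 (315, 186.5) [ 0.0172 -0.0013 -0.0582]
0.148 (296, 193) [ 0.0132  0.0103 -0.0582]
0.148 (334, 193) [ 0.013  -0.0128 -0.0582]
pos [ 0.4959 -0.1668  0.2064] travel mm [-72.  -37.8  16.4]
twist [ 0.     -0.0001 -0.01  ]
```

Emit:
{"method": "send_rows", "body": {
  "force": 100,
  "increments": [
    {"travel": [-25, -13, 5], "twist": [0, 0, -0.01], "hand": 1},
    {"travel": [-24, -13, 5], "twist": [0, 0, 0], "hand": 1},
    {"travel": [-24, -13.5, 6], "twist": [0, 0, 0], "hand": 1},
    {"travel": [0, 0, 0], "twist": [0, 0, 0], "hand": 1},
    {"travel": [0, 0, 0], "twist": [0, 0, 0], "hand": 1}
  ]
}}

```text
clock: 7.15
position: [0.5349, -0.0942, 0.1904]
orientation: [2.227, -2.215, 0.0]
ft_force: [0.1, -0.5, -3.6]
finger_gap: 0.0236
```

Run:
```python
from h import *
np.set_printoptions(precision=4,suppress=True)
s=manip.state(); print(s['clock'],s['position'],s['ft_force'],s['joint_pos'],s['joint_vel'])
c=cam('wrist'); cv2.imwrite('pics/w5.png',c['frame']); np.savez('w5.npz',T=c['T'],**{k:c[k] for k in('fx','fy','cx','cy','k1')})
c=cam('scene'); cv2.imwrite('pics/s5.png',c['frame'])
s=manip.state(); print(s['clock'],s['position'],s['ft_force'],s['joint_vel'])
plan((.536,-.094,.14),(0.0054,-1))
f=cv2.imread('pics/w5.png');g=cv2.imread('pics/s5.png')
a=cv2.resize(f[60:220,180:460],None,fx=1.4,fy=1.4,interpolation=3);b=cv2.resize(g[150:310,270:470],None,fx=2,fy=2,interpolation=3)
H=max(a.shape[0],b.shape[0]); P=lambda i:cv2.copyMakeBorder(i,0,H-i.shape[0],0,0,0)
cv2.imwrite('pics/c5.png',np.hstack([P(a),P(b)]))
```

```text
7.15 [ 0.5349 -0.0942  0.1904] [ 0.0556 -0.5414 -3.6101] [ 0.0914  0.622  -0.004   1.8535  0.0053  0.6667 -1.4814] [ 0.017  -0.006   0.0105  0.0042  0.0009 -0.0025 -0.0024]
7.25 [ 0.5348 -0.0948  0.1905] [ 0.618  -0.25   -2.9512] [ 0.0031 -0.0013  0.0002 -0.     -0.003  -0.0015 -0.0001]
pos [ 0.5348 -0.0948  0.1905] travel mm [-0.9 -1.2 50.5]
twist [ 0.0003 -0.0009 -0.0014]
```

View pics/c5.png

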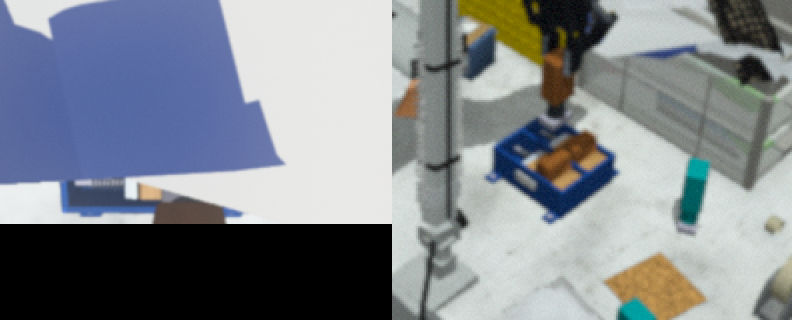

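Emit:
{"method": "send_rows", "body": {
  "increments": [
    {"travel": [-1, -1, 18], "twist": [0, 0, 0], "hand": 1},
    {"travel": [0, 0, 18], "twist": [0, 0, 0], "hand": 1},
    {"travel": [0, 0, 14], "twist": [0, 0, 0], "hand": 1},
    {"travel": [0, 0, 4], "twist": [0, 0, 0], "hand": 1},
    {"travel": [0, 0, 0], "twist": [0, 0, 0], "hand": 1},
    {"travel": [0, 0, 0], "twist": [0, 0, 0], "hand": 1}
  ]
}}

```text
clock: 8.0
position: [0.5368, -0.0926, 0.137]
orientation: [-2.227, 2.215, -0.002]
ft_force: [0.2, 0.7, -3.3]
finger_gap: 0.023
```

Run:
```python
from h import *
np.set_printoptions(precision=4,suppress=True)
s=manip.state(); print(s['clock'],s['position'],s['ft_force'],s['torque'],s['joint_pos'])
c=cam('scene'); cv2.imwrite('pics/s6.png',c['frame'])
x=s['position']; x0=np.array([.5348,-.0948,.1905])
print('sole at s5',proj(c,x0+[-.0023,-.0012,-.063]),'seen ~351.5,209'); 
print('handle mid now',proj(c,x+[-.0023,-.0012,0]))
for q in('tamper_handle',):
    for r in manip.spot_in('scene',q)[:3]: print(np.round(r['at'],1),round(r['conf'],2))
```

```text
8.0 [ 0.5368 -0.0926  0.137 ] [ 0.2498  0.6913 -3.3144] [ 0.013  -0.0226 -0.0032] [ 0.0899  0.7048 -0.0063  1.8965  0.0082  0.539  -1.487 ]
sole at s5 [351.3589 207.2002] seen ~351.5,209
handle mid now [351.46   203.3134]
[387.6 318.7] 0.92
[419.9 248. ] 0.87
[349.4 211.7] 0.84
```

Emit:
{"method": "send_rows", "body": {
  "increments": [
    {"travel": [0, 0, 2], "twist": [0, 0, 0], "hand": 1},
    {"travel": [0, 0, 2], "twist": [0, 0, 0], "hand": 1},
    {"travel": [0, 0, 1.5], "twist": [0, 0, 0], "hand": 1},
    {"travel": [0, 0, 0], "twist": [0, 0, 0], "hand": 1}
  ]
}}

```text
clock: 8.6
position: [0.5366, -0.0923, 0.1313]
orientation: [-2.228, 2.214, -0.001]
ft_force: [0.2, -0.2, 2.4]
finger_gap: 0.0237
```

Emit:
{"method": "send_rows", "body": {
  "increments": [
    {"travel": [0, 0, 0.7], "twist": [0, 0, 0], "hand": 1},
    {"travel": [0, 0, 0], "twist": [0, 0, 0], "hand": 1}
  ]
}}

```text
clock: 8.85
position: [0.5368, -0.0921, 0.1308]
orientation: [-2.227, 2.214, -0.001]
ft_force: [-0.8, 1.4, 4.7]
finger_gap: 0.0237
```

Emit:
{"method": "send_rows", "body": {
  "increments": [
    {"travel": [0.3, 0, 0.8], "twist": [0, 0, 0], "hand": 1},
    {"travel": [0.3, 0, 0.8], "twist": [0, 0, 0], "hand": 1},
    {"travel": [0, 0, 0], "twist": [0, 0, 0], "hand": 1}
  ]
}}

```text
clock: 9.22
position: [0.5368, -0.0925, 0.1288]
orientation: [-2.228, 2.214, -0.001]
ft_force: [-0.4, 2.0, 2.2]
finger_gap: 0.0235
```

Emit:
{"method": "send_rows", "body": {
  "increments": [
    {"travel": [0.3, 0, 1.5], "twist": [0, 0, 0], "hand": 1},
    {"travel": [0, 0, 1.5], "twist": [0, 0, 0], "hand": 1},
    {"travel": [0, 0, 1.5], "twist": [0, 0, 0], "hand": 1},
    {"travel": [0, 0, 0], "twist": [0, 0, 0], "hand": 1}
  ]
}}

```text
clock: 9.72
position: [0.5356, -0.0937, 0.1235]
orientation: [2.227, -2.214, -0.001]
ft_force: [-0.6, 0.0, -3.0]
finger_gap: 0.0234
```

Emit:
{"method": "send_rows", "body": {
  "increments": [
    {"travel": [0, 0, 2], "twist": [0, 0, 0], "hand": 1},
    {"travel": [0, 0, 2], "twist": [0, 0, 0], "hand": 1},
    {"travel": [0, 0, 2], "twist": [0, 0, 0], "hand": 1},
    {"travel": [0, 0, 2], "twist": [0, 0, 0], "hand": 1},
    {"travel": [0, 0, 0], "twist": [0, 0, 0], "hand": 1}
  ]
}}

```text
clock: 10.35
position: [0.5362, -0.0934, 0.1159]
orientation: [2.228, -2.215, -0.0]
ft_force: [0.2, 0.2, -3.8]
finger_gap: 0.0234
```

Emit:
{"method": "send_rows", "body": {
  "increments": [
    {"travel": [0, 0, 1.5], "twist": [0, 0, 0], "hand": 1},
    {"travel": [0, 0, 1.5], "twist": [0, 0, 0], "hand": 1},
    {"travel": [0, 0, 1.5], "twist": [0, 0, 0], "hand": 1},
    {"travel": [0, 0, 0], "twist": [0, 0, 0], "hand": 1}
  ]
}}

```text
clock: 10.85
position: [0.5363, -0.0934, 0.1114]
orientation: [2.228, -2.215, -0.0]
ft_force: [0.2, -0.3, -2.9]
finger_gap: 0.0241
```

Emit:
{"method": "send_rows", "body": {
  "increments": [
    {"travel": [0, 0, 1], "twist": [0, 0, 0], "hand": 1},
    {"travel": [0, 0, 1], "twist": [0, 0, 0], "hand": 1},
    {"travel": [0, 0, 1], "twist": [0, 0, 0], "hand": 1},
    {"travel": [0, 0, 0], "twist": [0, 0, 0], "hand": 1}
  ]
}}

```text
clock: 11.35
position: [0.5365, -0.0934, 0.1093]
orientation: [-2.228, 2.215, -0.001]
ft_force: [-0.7, 1.0, 4.6]
finger_gap: 0.0237
```

Emit:
{"method": "send_rows", "body": {
  "increments": [
    {"travel": [0, 0, 0.6], "twist": [0, 0, 0], "hand": 1},
    {"travel": [0, 0, 0.4], "twist": [0, 0, 0], "hand": 1},
    {"travel": [0, 0, 0], "twist": [0, 0, 0], "hand": 1}
  ]
}}

```text
clock: 11.72
position: [0.5368, -0.0934, 0.1093]
orientation: [-2.227, 2.214, -0.002]
ft_force: [-1.9, 0.6, 13.7]
finger_gap: 0.0237
```

Emit:
{"method": "send_rows", "body": {
  "increments": [
    {"travel": [0, 0, 0], "twist": [0, 0, 0], "hand": 1},
    {"travel": [0, 0, 0], "twist": [0, 0, 0], "hand": 1},
    {"travel": [0, 0, 0], "twist": [0, 0, 0], "hand": 1},
    {"travel": [0, 0, 0], "twist": [0, 0, 0], "hand": 1},
    {"travel": [0, 0, 0], "twist": [0, 0, 0], "hand": 1},
    {"travel": [0, 0, 0], "twist": [0, 0, 0], "hand": 1},
    {"travel": [0, 0, 0], "twist": [0, 0, 0], "hand": 1},
    {"travel": [0, 0, 0], "twist": [0, 0, 0], "hand": 1},
    {"travel": [0, 0, 0], "twist": [0, 0, 0], "hand": 1}
  ]
}}

```text
clock: 12.85
position: [0.5368, -0.0934, 0.1092]
orientation: [-2.227, 2.214, -0.002]
ft_force: [-2.2, 0.8, 11.9]
finger_gap: 0.0237
```

Emit:
{"method": "send_rows", "body": {
  "increments": [
    {"travel": [0, 0, -2], "twist": [0, 0, 0], "hand": 1},
    {"travel": [0, 0, -8], "twist": [0, 0, 0], "hand": 1},
    {"travel": [0, 0, -20], "twist": [0, 0, 0], "hand": 1},
    {"travel": [0, 0, -14], "twist": [0, 0, 0], "hand": 1},
    {"travel": [0, -8, 0], "twist": [0, 0, 0], "hand": 1},
    {"travel": [0.5, -8, 0], "twist": [0, 0, 0], "hand": 1},
    {"travel": [0, 0, 0], "twist": [0, 0, 0], "hand": 1}
  ]
}}

```text
clock: 13.72
position: [0.5531, -0.0936, 0.151]
orientation: [-2.228, 2.215, -0.0]
ft_force: [0.8, 0.4, -3.6]
finger_gap: 0.0238
```

Run:
```python
from h import *
np.set_printoptions(precision=4,suppress=True)
s=manip.state(); print(s['clock'],s['position'],s['ft_force'],s['torque'],s['joint_pos'])
for n in('scene','top'):
    c=cam(n); cv2.imwrite(f'pics/{n}7.png',c['frame'])
```

```text
13.725 [ 0.5531 -0.0936  0.151 ] [ 0.8138  0.437  -3.6014] [ 0.0385  0.0049 -0.0238] [ 0.0889  0.6998 -0.0057  1.8365  0.0063  0.6052 -1.4853]
```

Emit:
{"method": "send_rows", "body": {
  "increments": [
    {"travel": [0.5, -8, 0], "twist": [0, 0, 0], "hand": 1},
    {"travel": [0.5, -8, 0], "twist": [0, 0, 0], "hand": 1},
    {"travel": [0, -8, 0], "twist": [0, 0, 0], "hand": 1},
    {"travel": [0, -7, 0], "twist": [0, 0, 0], "hand": 1},
    {"travel": [0, 0, 0], "twist": [0, 0, 0], "hand": 1},
    {"travel": [0, 0, 0], "twist": [0, 0, 0], "hand": 1}
  ]
}}

```text
clock: 14.58
position: [0.5829, -0.0946, 0.1515]
orientation: [2.227, -2.215, -0.001]
ft_force: [-1.3, 0.1, -4.0]
finger_gap: 0.0232
```

Run:
```python
from h import *
np.set_printoptions(precision=4,suppress=True)
s=manip.state(); print(s['clock'],s['position'],s['ft_force'],s['torque'],s['joint_pos'])
plan((.584,-.0946,.137),(.0054,-1))
c=cam('scene'); f=c['frame']; cv2.imwrite('pics/s8.png',f)
cv2.imwrite('pics/s8c.png',cv2.resize(f[170:270,300:410],None,fx=6,fy=6,interpolation=3))
```

```text
14.575 [ 0.5829 -0.0946  0.1515] [-1.305   0.0767 -4.0424] [-0.0201  0.0435  0.0093] [ 0.0849  0.7314 -0.0037  1.7454  0.0042  0.6655 -1.4862]
pos [ 0.5829 -0.0946  0.1515] travel mm [-0.  -1.1 14.5]
twist [ 0.0007 -0.0001  0.0003]
```

View pics/s8c.png

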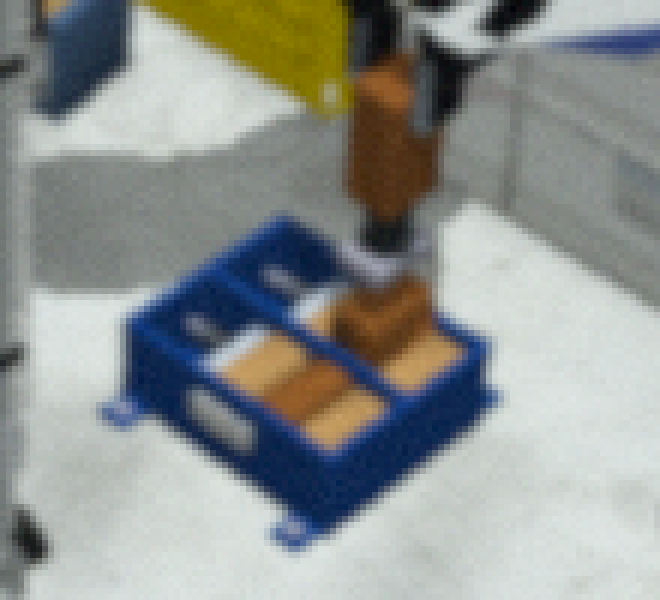

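The crop shows the front dark block (305,390) flush with its neighbours, and the sole hovering over the proud rear block (385,310). No force is showing from the sheet, so I'm descending.

Emit:
{"method": "send_rows", "body": {
  "increments": [
    {"travel": [0, -1, 8], "twist": [0, 0, 0], "hand": 1},
    {"travel": [0, 0, 6], "twist": [0, 0, 0], "hand": 1},
    {"travel": [0, 0, 2], "twist": [0, 0, 0], "hand": 1},
    {"travel": [0, 0, 2], "twist": [0, 0, 0], "hand": 1},
    {"travel": [0, 0, 0], "twist": [0, 0, 0], "hand": 1},
    {"travel": [0, 0, 0], "twist": [0, 0, 0], "hand": 1}
  ]
}}

```text
clock: 15.38
position: [0.5845, -0.0946, 0.1337]
orientation: [-2.228, 2.215, -0.001]
ft_force: [0.1, 0.0, -2.1]
finger_gap: 0.0236
```

Emit:
{"method": "send_rows", "body": {
  "increments": [
    {"travel": [0, 0, 1], "twist": [0, 0, 0], "hand": 1},
    {"travel": [0, 0, 1], "twist": [0, 0, 0], "hand": 1},
    {"travel": [0, 0, 0.7], "twist": [0, 0, 0], "hand": 1},
    {"travel": [0, 0, 0], "twist": [0, 0, 0], "hand": 1}
  ]
}}

```text
clock: 15.88
position: [0.5848, -0.0946, 0.1316]
orientation: [-2.227, 2.215, -0.002]
ft_force: [-0.9, -0.0, 5.0]
finger_gap: 0.0235
```

Emit:
{"method": "send_rows", "body": {
  "increments": [
    {"travel": [0, 0, 0.6], "twist": [0, 0, 0], "hand": 1},
    {"travel": [0, 0, 0.5], "twist": [0, 0, 0], "hand": 1},
    {"travel": [0, 0, 0], "twist": [0, 0, 0], "hand": 1}
  ]
}}

```text
clock: 16.25
position: [0.585, -0.0941, 0.1304]
orientation: [-2.227, 2.214, -0.001]
ft_force: [1.0, 1.7, 5.4]
finger_gap: 0.0234
```

Emit:
{"method": "send_rows", "body": {
  "increments": [
    {"travel": [0, 0, 1], "twist": [0, 0, 0], "hand": 1},
    {"travel": [0, 0, 1], "twist": [0, 0, 0], "hand": 1},
    {"travel": [0, 0, 1], "twist": [0, 0, 0], "hand": 1},
    {"travel": [0, 0, 0], "twist": [0, 0, 0], "hand": 1}
  ]
}}

```text
clock: 16.75
position: [0.5839, -0.0951, 0.1261]
orientation: [2.227, -2.214, -0.001]
ft_force: [1.3, 0.2, -2.2]
finger_gap: 0.0233
```

Freed. I'm following it down.

Emit:
{"method": "send_rows", "body": {
  "increments": [
    {"travel": [0, 0, 2], "twist": [0, 0, 0], "hand": 1},
    {"travel": [0, 0, 2], "twist": [0, 0, 0], "hand": 1},
    {"travel": [0, 0, 2], "twist": [0, 0, 0], "hand": 1},
    {"travel": [0, 0, 2], "twist": [0, 0, 0], "hand": 1},
    {"travel": [0, 0, 2], "twist": [0, 0, 0], "hand": 1},
    {"travel": [0, 0, 2], "twist": [0, 0, 0], "hand": 1},
    {"travel": [0, 0, 0], "twist": [0, 0, 0], "hand": 1}
  ]
}}

```text
clock: 17.62
position: [0.5841, -0.0947, 0.1145]
orientation: [2.228, -2.215, -0.0]
ft_force: [0.1, 1.0, -3.5]
finger_gap: 0.0233
```

Emit:
{"method": "send_rows", "body": {
  "increments": [
    {"travel": [0, 0, 1.2], "twist": [0, 0, 0], "hand": 1},
    {"travel": [0, 0, 1.2], "twist": [0, 0, 0], "hand": 1},
    {"travel": [0, 0, 1.2], "twist": [0, 0, 0], "hand": 1},
    {"travel": [0, 0, 0], "twist": [0, 0, 0], "hand": 1}
  ]
}}

```text
clock: 18.12
position: [0.5843, -0.0947, 0.1111]
orientation: [2.228, -2.215, 0.0]
ft_force: [0.4, -0.2, -2.7]
finger_gap: 0.0235
```

Emit:
{"method": "send_rows", "body": {
  "increments": [
    {"travel": [0, 0, 1], "twist": [0, 0, 0], "hand": 1},
    {"travel": [0, 0, 1], "twist": [0, 0, 0], "hand": 1},
    {"travel": [0, 0, 0.8], "twist": [0, 0, 0], "hand": 1},
    {"travel": [0, 0, 0], "twist": [0, 0, 0], "hand": 1}
  ]
}}

```text
clock: 18.62
position: [0.5845, -0.0947, 0.1087]
orientation: [-2.228, 2.215, -0.001]
ft_force: [-0.4, 0.1, 0.9]
finger_gap: 0.0238
```

Emit:
{"method": "send_rows", "body": {
  "increments": [
    {"travel": [0, 0, 0.6], "twist": [0, 0, 0], "hand": 1},
    {"travel": [0, 0, 0.3], "twist": [0, 0, 0], "hand": 1},
    {"travel": [0, 0, 0], "twist": [0, 0, 0], "hand": 1}
  ]
}}

```text
clock: 19.0
position: [0.5847, -0.0947, 0.1087]
orientation: [-2.227, 2.215, -0.002]
ft_force: [-1.3, -0.7, 9.4]
finger_gap: 0.0238
```

Emit:
{"method": "send_rows", "body": {
  "increments": [
    {"travel": [0, 0, 0.3], "twist": [0, 0, 0], "hand": 1},
    {"travel": [0, 0, 0], "twist": [0, 0, 0], "hand": 1},
    {"travel": [0, 0, 0], "twist": [0, 0, 0], "hand": 1},
    {"travel": [0, 0, 0], "twist": [0, 0, 0], "hand": 1},
    {"travel": [0, 0, 0], "twist": [0, 0, 0], "hand": 1},
    {"travel": [0, 0, 0], "twist": [0, 0, 0], "hand": 1},
    {"travel": [0, 0, 0], "twist": [0, 0, 0], "hand": 1},
    {"travel": [0, 0, 0], "twist": [0, 0, 0], "hand": 1},
    {"travel": [0, 0, 0], "twist": [0, 0, 0], "hand": 1},
    {"travel": [0, 0, 0], "twist": [0, 0, 0], "hand": 1},
    {"travel": [0, 0, 0], "twist": [0, 0, 0], "hand": 1}
  ]
}}

```text
clock: 20.38
position: [0.5848, -0.0947, 0.1087]
orientation: [-2.227, 2.214, -0.002]
ft_force: [-2.4, -0.5, 10.5]
finger_gap: 0.0235
```

Emit:
{"method": "send_rows", "body": {
  "increments": [
    {"travel": [0, 0, 0.4], "twist": [0, 0, 0], "hand": 1},
    {"travel": [0, 0, 0], "twist": [0, 0, 0], "hand": 1},
    {"travel": [0, 0, 0], "twist": [0, 0, 0], "hand": 1},
    {"travel": [0, 0, 0], "twist": [0, 0, 0], "hand": 1},
    {"travel": [0, 0, 0], "twist": [0, 0, 0], "hand": 1},
    {"travel": [0, 0, 0], "twist": [0, 0, 0], "hand": 1}
  ]
}}

```text
clock: 21.12
position: [0.5849, -0.0947, 0.1086]
orientation: [-2.227, 2.214, -0.002]
ft_force: [-3.5, -0.0, 13.7]
finger_gap: 0.024
```

Emit:
{"method": "send_rows", "body": {
  "increments": [
    {"travel": [0, 0, -2], "twist": [0, 0, 0], "hand": 1},
    {"travel": [0, 0, -12], "twist": [0, 0, 0], "hand": 1},
    {"travel": [0, 0, -30], "twist": [0, 0, 0], "hand": 1},
    {"travel": [0, 0, -38], "twist": [0, 0, 0], "hand": 1},
    {"travel": [0, 16, 0], "twist": [0, 0, 0], "hand": 1},
    {"travel": [35, 16, 0], "twist": [0, 0, 0], "hand": 1},
    {"travel": [40, 16, 0], "twist": [0, 0, 0], "hand": 1},
    {"travel": [40, 16, 0], "twist": [0, 0, 0], "hand": 1},
    {"travel": [40, 16, 0], "twist": [0, 0, 0], "hand": 1},
    {"travel": [36, 1, 0], "twist": [0, 0, 0], "hand": 1},
    {"travel": [0, 0, 0], "twist": [0, 0, 0], "hand": 1},
    {"travel": [0, 0, 0], "twist": [0, 0, 0], "hand": 1}
  ]
}}

```text
clock: 22.62
position: [0.5045, -0.2851, 0.1888]
orientation: [-2.228, 2.214, 0.002]
ft_force: [0.3, 1.5, -4.0]
finger_gap: 0.0241
```

Run:
```python
from h import *
np.set_printoptions(precision=4,suppress=True)
s=manip.state(); print(s['clock'],s['position'],s['ft_force'],s['finger_gap'],s['joint_vel'])
plan((.504,-.287,.085),(.0054,-1))
c=cam('wrist'); cv2.imwrite('pics/w9.png',c['frame'])
hsv=cv2.cvtColor(c['frame'],cv2.COLOR_BGR2HSV)
for r in manip.spot_in('wrist','tamper_pad')[:2]: print(r,at_z(c,r['at'],.004))
t=cam('top'); cv2.imwrite('pics/t9.png',t['frame'])
sc=cam('scene'); cv2.imwrite('pics/s9.png',sc['frame'])
```

```text
22.625 [ 0.5045 -0.2851  0.1888] [ 0.2598  1.4902 -4.0217] 0.024122662129300837 [-0.0211 -0.0018 -0.015   0.0085 -0.0002 -0.0018 -0.0002]
pos [ 0.5045 -0.2851  0.1888] travel mm [  2.    0.5 103.8]
twist [0.0002 0.0012 0.0007]
{'at': [316.4, 164.5], 'conf': 0.78} [ 0.512  -0.2873  0.004 ]
```

Emit:
{"method": "send_rows", "body": {
  "increments": [
    {"travel": [2, 0.5, 30], "twist": [0, 0, 0], "hand": 1},
    {"travel": [0, 0, 35], "twist": [0, 0, 0], "hand": 1},
    {"travel": [0, 0, 30], "twist": [0, 0, 0], "hand": 1},
    {"travel": [0, 0, 12], "twist": [0, 0, 0], "hand": 1},
    {"travel": [0, 0, 5], "twist": [0, 0, 0], "hand": 1},
    {"travel": [0, 0, 2], "twist": [0, 0, 0], "hand": 1},
    {"travel": [0, 0, 0], "twist": [0, 0, 0], "hand": 1},
    {"travel": [0, 0, 0], "twist": [0, 0, 0], "hand": 1}
  ]
}}

```text
clock: 23.82
position: [0.5044, -0.2883, 0.0756]
orientation: [-2.228, 2.215, -0.002]
ft_force: [-0.2, 0.4, -3.3]
finger_gap: 0.0235
```

Emit:
{"method": "send_rows", "body": {
  "increments": [
    {"travel": [0, 0, 1], "twist": [0, 0, 0], "hand": 1},
    {"travel": [0, 0, 1], "twist": [0, 0, 0], "hand": 1},
    {"travel": [0, 0, 1], "twist": [0, 0, 0], "hand": 1},
    {"travel": [0, 0, 0], "twist": [0, 0, 0], "hand": 1}
  ]
}}

```text
clock: 24.32
position: [0.5041, -0.2881, 0.0725]
orientation: [-2.228, 2.215, -0.001]
ft_force: [-1.1, 0.4, 4.8]
finger_gap: 0.0237
```

Emit:
{"method": "send_rows", "body": {
  "increments": [
    {"travel": [0, 0, -0.7], "twist": [0, 0, 0], "hand": 1},
    {"travel": [0, 0, 0], "twist": [0, 0, 0], "hand": 0.2},
    {"travel": [0, 0, 0], "twist": [0, 0, 0], "hand": 0},
    {"travel": [0, 0, 0], "twist": [0, 0, 0], "hand": -0.2},
    {"travel": [0, 0, 0], "twist": [0, 0, 0], "hand": -0.2},
    {"travel": [0, 0, 0], "twist": [0, 0, 0], "hand": -0.2}
  ]
}}

```text
clock: 25.08
position: [0.504, -0.2881, 0.0725]
orientation: [-2.228, 2.215, -0.0]
ft_force: [0.2, -0.5, 0.4]
finger_gap: 0.0514
```

Emit:
{"method": "send_rows", "body": {
  "increments": [
    {"travel": [0, 0, -10], "twist": [0, 0, 0], "hand": -0.2},
    {"travel": [0, 0, -35], "twist": [0, 0, 0], "hand": -0.2},
    {"travel": [0, 0, -45], "twist": [0, 0, 0], "hand": -0.2},
    {"travel": [0, 0, -50], "twist": [0, 0, 0], "hand": -0.2},
    {"travel": [0, 30, -50], "twist": [0, 0, 0], "hand": -0.2},
    {"travel": [0, 0, 0], "twist": [0, 0, 0], "hand": -0.2},
    {"travel": [0, 0, 0], "twist": [0, 0, 0], "hand": -0.2}
  ]
}}

```text
clock: 25.95
position: [0.4739, -0.288, 0.2626]
orientation: [-2.228, 2.215, -0.0]
ft_force: [-0.3, 0.9, -1.6]
finger_gap: 0.0515
```

Run:
```python
from h import *
np.set_printoptions(precision=4,suppress=True)
s=manip.state(); print(s['clock'],s['position'],s['ft_force'])
c=cam('wrist'); cv2.imwrite('pics/w10.png',c['frame'])
for q,z in(('tamper_handle',.08),('tamper_pad',.004)):
    for r in manip.spot_in('wrist',q)[:3]: print(q,np.round(r['at'],1),round(r['conf'],2),at_z(c,r['at'],z))
hsv=cv2.cvtColor(c['frame'],cv2.COLOR_BGR2HSV)
m=cv2.inRange(hsv,(5,70,40),(25,255,255)); n,l,st,ce=cv2.connectedComponentsWithStats(m)
for i in range(1,n):
    if st[i,4]>1500 and 150<ce[i][0]<450:
        q=np.argwhere(l==i)[:,::-1].astype(np.float32); b=cv2.minAreaRect(q); print(st[i]); quad(c,cv2.boxPoints(b),.004)
# handle: redder/darker brown
m=cv2.inRange(hsv,(3,110,40),(13,255,255)); n,l,st,ce=cv2.connectedComponentsWithStats(m)
for i in range(1,n):
    if st[i,4]>250:
        q=np.argwhere(l==i)[:,::-1].astype(np.float32); b=cv2.minAreaRect(q); print('handle?',st[i],ce[i]); quad(c,cv2.boxPoints(b),.1)
sc=cam('scene'); cv2.imwrite('pics/s10.png',sc['frame']); t=cam('top'); cv2.imwrite('pics/t10.png',t['frame'])
for n,k in(('scene',sc),('top',t)):
    for r in manip.spot_in(n,'tamper_handle')[:3]: print(n,np.round(r['at'],1),round(r['conf'],2))
    print('expect upright',proj(k,(.502,-.289,.066)))
# dark/pale rows in scene crop: compare rear and front cells along bin y at tops
q=(.5578,-.0772,-.0054)
for cx in(-24,24):
    out=[]
    for y in(-48,-41,-34,-24,-17,-10,-4,3,10):
        a=q[2]; P=(q[0]+cx/1e3-y/1e3*a*0,q[1]+y/1e3,.04); u=proj(sc,P); out.append(sc['frame'][int(round(u[1])),int(round(u[0]))].tolist())
    print(cx,out)
```

```text
25.95 [ 0.4739 -0.288   0.2626] [-0.2696  0.9317 -1.6425]
tamper_handle [312.8 142.7] 0.93 [ 0.5025 -0.2869  0.08  ]
tamper_handle [274.6  18.3] 0.72 [ 0.6094 -0.2536  0.08  ]
tamper_handle [357.2 239. ] 0.66 [ 0.4066 -0.3318  0.08  ]
tamper_pad [314.5 119.7] 0.84 [ 0.5191 -0.2883  0.004 ]
[ 273   91   86   87 5202]
centre [ 0.5015 -0.2883  0.004 ] sides mm [82.8 82.3 83.8 86.5] deg [ -14.2 -102.2  168.7   77.1]
handle? [112  39  24  40 495] [121.9374  60.0586]
centre [ 0.575 -0.127  0.1  ] sides mm [16.5 32.7 16.9 32.9] deg [ -81.9 -175.1   98.7    4.2]
handle? [118  88  20  37 450] [127.5267 105.2111]
centre [ 0.5362 -0.1265  0.1   ] sides mm [16.  30.9 16.4 31. ] deg [-88.5 175.7  91.8  -5. ]
handle? [302 130  27  34 425] [316.5224 150.9459]
centre [ 0.5014 -0.2889  0.1   ] sides mm [22.5 29.  23.1 29. ] deg [ -89.7 -179.1   90.3   -0.2]
scene [385.5 318.1] 0.76
scene [401.1 276.8] 0.63
expect upright [404.5273 275.3152]
top [418.9 162.1] 0.76
top [435.9 204.3] 0.66
top [455.8 238.9] 0.48
expect upright [438.136  201.7879]
-24 [[56, 85, 108], [56, 92, 116], [34, 64, 91], [31, 53, 90], [24, 53, 88], [46, 78, 107], [54, 90, 116], [58, 93, 119], [108, 123, 135]]
24 [[62, 84, 104], [51, 84, 111], [37, 64, 90], [29, 61, 90], [32, 69, 110], [70, 123, 163], [92, 148, 186], [94, 155, 194], [163, 180, 194]]
```

Run:
```python
from h import *
c=cam('wrist')
for p in((121.9,60.1),(127.5,105.2)): print('dark tops at z=.04:',at_z(c,p,.04).round(4))
print(manip.state()['joint_vel'].round(3)); print(manip.job_done())
```

```text
dark tops at z=.04: [ 0.5796 -0.0955  0.04  ]
dark tops at z=.04: [ 0.5355 -0.096   0.04  ]
[ 0.001 -0.006  0.001  0.     0.001 -0.001 -0.   ]
the job is handed in; nothing more can be done
None
```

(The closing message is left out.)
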